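Find the socket that fits the hold-down nut

ROBOT

A 6-joint arm with a two-finger parallel gripper is mounted at the origin on a cart in front of the work surface, level with it; the furniture and walls round the work are solid. World frame = base frame: x ahead of the robot, y to its left, z up, the work surface at z = 0. Lengths are in mm, angles in degrees, forces in N, time in s.
With the tool pointing down it reaches from about 350 to 850 mm from the base axis. Payload 8.1 kg.
Tool frame: the origin (TCP) lies midway between the tips of the shut fingers; the grasp point (between the pads) lies 19 mm behind it; x points along the fingers, y is the direction in which the jaws open and shut, and the axes are right-handed (so a half turn about x gives the same grasp; the last joint's range is limited). The gripper opens to 85 mm and grips with 20 to 120 N. Pads are 22 mm wide; open, the fingers measure 114 mm over their backs; the gripper's body (76 mm by 85 mm) begins 54 mm behind the grasp point. The pads swing forward as they close: fully open they stand 13 mm farther back than shut.
Start: joints at [67.07, 7.471, 85.268, -0, 87.261, -4.893], TCP at [185.754, 570.527, 231.292] pointing down, gripper open.
Joint ranges: [-169.43, 169.43], [-51.17, 129.36], [1.28, 143.12], [-76.62, 256.62], [0, 156.53], [-152.29, 152.29]. Speed limits (degrees/s): [136.94, 136.94, 159.86, 180, 180, 180].

INTERFACE

Orientations are given as [roll, pitch, yaw] about the fixed x, y, z axes, in that order (R = Rz(yaw) Ry(pitch) Rx(roll)).
In Python, from bench import r gives the robot as it stands.
- The arm moves only by the tool move_arm, never from a script. Its argument "deltas" is a list of rows, each a list of 2 entries, a list of its own where there are three numbers: the shift along the tool's x, y, z in mm, then the turn about the tool's x in degrees. A call has 1 to 12 rows; each row is the pose to reach, as a shift and turn from the pose measured when the call began, along the tool's axes at that moment; what a row does not reach only later rows make up. A row lasts 1/8 s, in which the tool goes at most 62.5 mm and 10.7 degrees, less where a joint would pass 70% of its speed; a pose out of reach is approached as far as the arm can. A call with a gripper value outside its range is refused whole. "jaw" is the opening, from -1 (shut) to 1 (fully open), set as the call begins (left out, the last holds). The fingers move at their own pace and stop on an object; "squeeze" is the grip in N (left out, the last holds). Time passes only in rows, so rows that repeat a pose let the fingers close. It gives the time, the measured TCP pose, the force and the opening at its end, in the units of the state.
- r.sense(): the state, without advancing time (a new reading comes with each control period).
- r.snapshot(name): name is "scene" or "top" or "wrist"; returns (picture, depth): 480x640x3 uint8, red, green, blue; 480x640 float32, mm along the optical axis (not along the pixel's ray), 0 where there is no reading.
- r.get_calibration(name): a dict with "fovy" (degrees; the focal length in pixels is half the picture's height over the tangent of half this angle, whatever the lens; pixels are square), "cx", "cy" (the principal point, pixels), "k1" (the pictures are not rectified: a ray, as slopes to the right and down, at radius r is drawn at 1 + k1 r^2 times it, then the intrinsics apply), "position" and "attitude" of the camera in the world; the wrist camera has in their place "tool_from_camera" (4x4, takes a point from camera to tool coordinates, whose origin is the TCP and whose axes are the tool frame's). Camera axes: x right, y down, z forward; pixel columns grow to the right and rows downward; lengths in mm; the calibration is good to about 2 mm. A picture is of the moment at which its call begins: read the wrist's pose just before it. get_calibration takes no time and is no camera call.
- r.hand_in(): hands the job in, once; it reports no verdict.
The state is a dict: "time": time; "joint_pos": joint angles; "qd": joint speeds; "joint_efforts": joint torques, N m; "tool_pos": TCP position; "tcp_rot": TCP orientation; "ft_force": force on the tool from outside, world axes, zero at the start; "wrist_torque": the same for the moment, N m; "finger_gap": finger opening in mm.
Only numpy, scipy, OpenCV 4.12 (cv2) and the standard library are available. Lean on these libraries where they do the work, as an engineer would, in place of code of your own. Each camera call takes 0.05 s, during which the arm holds its last target. There are 200 camera calls.

TASK

The nut on the hold-down clamp is due for tightening: try the sockets from the rack on it until you find the one that fits, and stand those that do not fit back upright on posts of the rack. Press the fitting socket fully home over the nut and finish like that, with the gripper still holding the seated socket. Leave the sanding block and the red spool where they are.

Things in the scene. Friction and masses are not known exactly. Their poses are not given: they have to be found in the camera images.
- socket_1_mid (a point): Centre of a steel socket, 74 mm tall, on its axis half-way up (37 mm above its lower rim); z up its axis. Below: round body, 38 mm in diameter, 40 mm high, its hex mouth (26 mm deep) underneath. Above, from 3 mm over this point to the top: dark hexagonal grip, 28 mm across flats. Two opposite flats of grip and mouth face +x and -x, the others every 60 deg.
- socket_2_mid (a point): As socket_1_mid, for another of the three sockets: same outside and same origin; which of the three fits is not known.
- socket_3_mid (a point): As socket_1_mid, for another of the three sockets: same outside and same origin; which of the three fits is not known.
- socket_1: The socket of socket_1_mid; origin at the centre of its lower rim. It stands mouth down over a rack post. 0.15 to 0.29 kg. The sockets look alike outside and only one fits the nut; nothing tells which. The mouths of the other two are 3 mm or more too narrow: they stop on the nut's tapered top, at least 10 mm higher than the one that fits. That one has 1.5 mm of play across flats, about 0.1 rad either way.
- socket_2: The same socket as point socket_2_mid; origin at the centre of its lower rim.
- socket_3: The same socket as point socket_3_mid; origin at the centre of its lower rim.
- socket_rack: Fixed grey plastic rack, 70 x 270 x 12 mm, length along its y. Origin: centre of its underside. Three posts, 11 mm in diameter and 16 mm high, rise from its top (12 mm above the origin) at y = -85, 0 and +85 mm, x = 0; a socket stands over each at the start, lower rim on the rack's top. Every mouth is at least 19 mm wide: 4 mm of play or more all round a post.
- nut_top (a point): Centre of the top of the brass hex nut on the hold-down clamp (steel strap on a blue base). Nut 24 mm across flats, 15 mm high, the top 4 mm tapering to a 17 mm circle; flats face +x, -x of this point and every 60 deg. It turns stiffly (0.2 N m) on a 15 mm stud, 5 mm proud. It stands on a 44 mm washer, where the fitting socket's lower rim rests when fully home, its mid-point 22 mm above this point.
- sanding_block: Bystander: brown sanding block, 56 x 90 x 28 mm, loose on the bench. Origin under its centre.
- thread_spool: Bystander: red spool, 42 mm in diameter, 51 mm tall, upright and loose on the bench. Origin under its centre.
There are look-alikes about, which are no part of the job. Leave any yellow look-alike of the socket_2 alone.

How it is judged (in metres and radians):
On the way:
1. a socket is lifted clear of the rack (height (world z) of any of socket_1_mid, socket_2_mid, socket_3_mid above 0.085 m), for 0.1 s.
At the end, for the whole second after the job is handed in: One socket is over the nut, upright (within 0.08 rad), within 4 mm of its axis and fully home (within 3.5 mm of resting on the washer), still, and gripped by the fingers with more than 3 N; the other two stand upright (within 0.08 rad) and still on the rack, lower rims on its top (((horizontal distance between socket_1_mid and nut_top below 0.004 m and z of socket_1_mid in the frame of nut_top between 0.015 and 0.0255 m and angle between each of socket_1_mid, socket_2_mid, socket_3_mid's own z axis and vertical below 0.08 rad and linear speed of each of socket_1, socket_2, socket_3 below 0.02 m/s and contact force between the fingers and socket_1 above 3 N and x of socket_2_mid in the frame of socket_rack between -0.03 and 0.03 m and y of socket_2_mid in the frame of socket_rack between -0.115 and 0.115 m and z of socket_2_mid in the frame of socket_rack between 0.044 and 0.053 m and x of socket_3_mid in the frame of socket_rack between -0.03 and 0.03 m and y of socket_3_mid in the frame of socket_rack between -0.115 and 0.115 m and z of socket_3_mid in the frame of socket_rack between 0.044 and 0.053 m) or (horizontal distance between socket_2_mid and nut_top below 0.004 m and z of socket_2_mid in the frame of nut_top between 0.015 and 0.0255 m and angle between each of socket_2_mid, socket_1_mid, socket_3_mid's own z axis and vertical below 0.08 rad and linear speed of each of socket_2, socket_1, socket_3 below 0.02 m/s and contact force between the fingers and socket_2 above 3 N and x of socket_1_mid in the frame of socket_rack between -0.03 and 0.03 m and y of socket_1_mid in the frame of socket_rack between -0.115 and 0.115 m and z of socket_1_mid in the frame of socket_rack between 0.044 and 0.053 m and x of socket_3_mid in the frame of socket_rack between -0.03 and 0.03 m and y of socket_3_mid in the frame of socket_rack between -0.115 and 0.115 m and z of socket_3_mid in the frame of socket_rack between 0.044 and 0.053 m) or (horizontal distance between socket_3_mid and nut_top below 0.004 m and z of socket_3_mid in the frame of nut_top between 0.015 and 0.0255 m and angle between each of socket_3_mid, socket_1_mid, socket_2_mid's own z axis and vertical below 0.08 rad and linear speed of each of socket_3, socket_1, socket_2 below 0.02 m/s and contact force between the fingers and socket_3 above 3 N and x of socket_1_mid in the frame of socket_rack between -0.03 and 0.03 m and y of socket_1_mid in the frame of socket_rack between -0.115 and 0.115 m and z of socket_1_mid in the frame of socket_rack between 0.044 and 0.053 m and x of socket_2_mid in the frame of socket_rack between -0.03 and 0.03 m and y of socket_2_mid in the frame of socket_rack between -0.115 and 0.115 m and z of socket_2_mid in the frame of socket_rack between 0.044 and 0.053 m))); the arm keeps its last pose, push and grip.
It fails at once if the sanding block is moved by more than 20 mm (distance of sanding_block from where it was at the start of the episode above 0.02 m).
It fails at once if the red spool is moved by more than 20 mm (distance of thread_spool from where it was at the start of the episode above 0.02 m).
It also fails if it takes over 72 s, if anything falls off the work surface, if the arm or the gripper's body presses on something with over 40 N, if the wrist force passes 120 N, or if a joint passes its speed limit or range.

## Working session

There is one attempt and no reset: what is moved stays moved. The work goes in short steps, Python scripts to look and compute and a tool call to move; the robot and the scene stay as the last step left them, time stands still between calls to the robot, and variables do not carry over. Pictures are saved under pics/ and viewed, about 8 in all and at most 12, crops included, and the job is handed in when it is done.

Besides the shell and the picture viewer there is one more tool, called after "Emit:" in YAML: its name, and indented under it one key for each argument. move_arm: Moves the arm, as the interface text tells. Its arguments: {"type":"object","properties":{"deltas":{"type":"array","items":{"type":"array"}},"jaw":{"type":"number"},"squeeze":{"type":"number"}},"required":["deltas"]}

```bash
mkdir -p pics; cat > h.py <<'E'
import numpy as np, cv2
from bench import r
from scipy.spatial.transform import Rotation as R
def T(name,s=None):
    c=r.get_calibration(name)
    if name=='wrist':
        s=s or r.sense(); M=np.eye(4); M[:3,:3]=R.from_euler('xyz',s['tcp_rot'],degrees=True).as_matrix(); M[:3,3]=s['tool_pos']
        return M@np.array(c['tool_from_camera'])
    M=np.eye(4); a=np.array(c['attitude'],float)
    M[:3,:3]=a if a.shape==(3,3) else R.from_euler('xyz',a,degrees=True).as_matrix()
    M[:3,3]=c['position']; return M
def K(name):
    c=r.get_calibration(name); f=240/np.tan(np.radians(c['fovy'])/2)
    return f,c['cx'],c['cy'],c['k1']
def ray(name,u,v):
    f,cx,cy,k=K(name); d=np.stack([(np.asarray(u,float)-cx)/f,(np.asarray(v,float)-cy)/f],-1); x=d.copy()
    for _ in range(15): x=d/(1+k*(x**2).sum(-1,keepdims=True))
    return np.concatenate([x,np.ones(x.shape[:-1]+(1,))],-1)
def cloud(name,dep,s=None):
    v,u=np.mgrid[:480,:640]; M=T(name,s)
    return (ray(name,u,v)*dep[...,None])@M[:3,:3].T+M[:3,3]
def onz(name,u,v,z,s=None):
    M=T(name,s); d=ray(name,u,v)@M[:3,:3].T
    return M[:3,3]+d*((z-M[2,3])/d[...,2])[...,None]
E
python3 - <<'E'
from h import *
print(r.sense())
for n in('scene','top','wrist'):
    print(r.get_calibration(n)); s=r.sense(); p,d=r.snapshot(n); cv2.imwrite(f'pics/{n}.png',p[...,::-1]); np.savez(f'{n}.npz',p=p,d=d,c=cloud(n,d,s))
E
```

```text
{'time': 0.0, 'joint_pos': array([ 6.70686085e+01,  7.51666084e+00,  8.53311489e+01,  9.45728644e-04,
        8.72611912e+01, -4.89225198e+00]), 'qd': array([ 0.02049274, -0.04808201, -0.0736703 , -0.03718014,  0.01084307,
       -0.02569999]), 'joint_efforts': array([-8.32638452e-04, -5.69397891e+01, -5.00552201e+01, -4.41931425e-04,
        1.50749227e-02,  5.86022384e-05]), 'tool_pos': array([185.5446955 , 569.99794054, 230.21032828]), 'tcp_rot': array([ -95.38874314,   89.89099493, -113.42792877]), 'ft_force': array([0.6049989 , 0.01979019, 0.24804119]), 'wrist_torque': array([-0.03453637, -0.0239198 , -0.00188789]), 'finger_gap': 85.85587806694183}
{'fovy': 47.588371233883, 'cx': 323.4689564436598, 'cy': 241.94134947927088, 'k1': -0.12274181632355924, 'position': array([-214.42673755, -493.0800756 , 1060.01775852]), 'attitude': array([-1.39186251e+02, -9.03831723e-02, -5.87794040e+01])}
{'fovy': 49.02407092708266, 'cx': 320.9455797926452, 'cy': 238.62959285819434, 'k1': -0.07706662658098383, 'position': array([ 396.64190111,  -34.35432569, 1452.13276476]), 'attitude': array([-174.80016849,   -0.53745768,  -90.78064557])}
{'fovy': 67.70741011411275, 'cx': 324.69884799713725, 'cy': 244.31932746110735, 'k1': -0.048321567933596564, 'tool_from_camera': array([[-4.90383494e-04, -3.09291400e-01,  9.50967186e-01,
        -1.42151197e+02],
       [ 9.99999434e-01,  7.46246947e-04,  7.58376304e-04,
         7.09071643e-02],
       [-9.44215628e-04,  9.50967020e-01,  3.09290859e-01,
        -7.88418545e+01],
       [ 0.00000000e+00,  0.00000000e+00,  0.00000000e+00,
         1.00000000e+00]])}
```

View pics/scene.png

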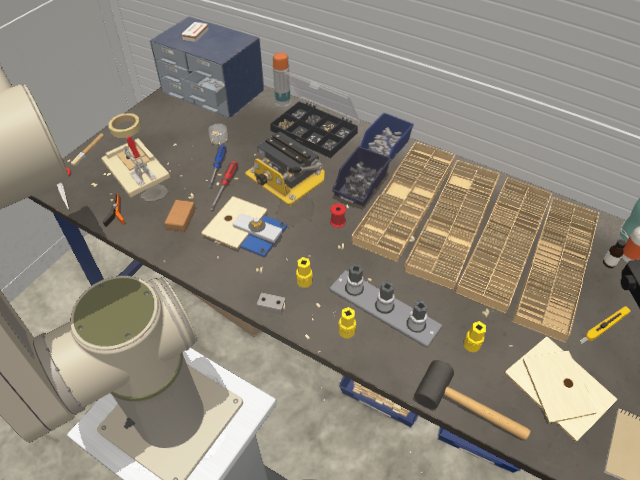

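View pics/top.png

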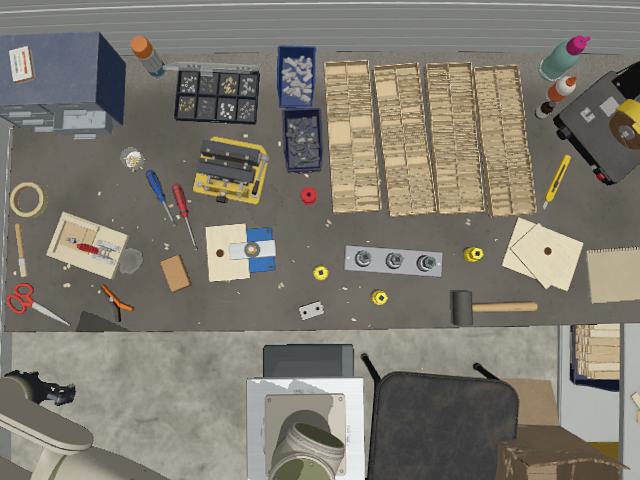

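The scene shows the rack with three grey sockets, in the top view at about (363,258), (395,261) and (427,263). The clamp nut is at about (252,249), the spool at (309,195), the block at (175,273), and there are three yellow look-alikes nearby. Next I'll take rough positions and an enlarged crop.

```bash
python3 - <<'E'
from h import *
z=np.load('top.npz'); c=z['c']; p=z['p']
for n,(u,v) in dict(s1=(363,258),s2=(395,261),s3=(427,263),nut=(252,249),spool=(309,195),block=(175,273),y1=(321,272),y2=(380,297),y3=(475,254),bench=(290,290),rack=(379,262)).items():
    w=c[v-2:v+3,u-2:u+3].reshape(-1,3); print(n,np.median(w,0).round(1),w[:,2].max().round(1))
# points above 70 near the rack
zs=np.load('scene.npz')['c']
for nm,cl in(('top',c),('scene',zs)):
  m=(cl[...,2]>79)&(cl[...,2]<95)&(cl[...,0]>250)&(cl[...,0]<600)&(abs(cl[...,1]+120)<250)
  n,l,st,ce=cv2.connectedComponentsWithStats(m.astype('uint8'))
  for i in range(1,n):
    if st[i,4]>15:
        q=cl[l==i]; print(nm,st[i,4],ce[i].round(1),q.mean(0).round(1),((q.min(0)+q.max(0))/2).round(1))
a=cv2.resize(p[225:305,340:450],None,fx=7,fy=7,interpolation=2)[:,:,::-1]
b=cv2.resize(p[210:290,195:285],None,fx=7,fy=7,interpolation=2)[:,:,::-1]
cv2.imwrite('pics/c1.png',cv2.resize(np.hstack([a,b]),(800,320)))
E
```

```text
s1 [ 468.7 -157.7   85. ] 93.1
s2 [ 459.8 -240.8   86.5] 91.9
s3 [ 453.4 -324.6   85.1] 92.7
nut [498.  134.4  56.7] 61.6
spool [642.1 -18.7  51.6] 58.3
block [437.6 348.2  25.2] 30.8
y1 [434.2 -47.9  73.3] 78.6
y2 [ 366.9 -200.8   74.5] 80.0
y3 [ 475.9 -455.9   74.1] 79.2
bench [3.88e+02 3.72e+01 1.00e-01] 1452.1
rack [ 461.2 -208.1   11.7] 17.1
top 102 [364.5 256.6] [ 472.3 -161.7   85.8] [ 472.8 -161.7   86.7]
top 103 [396.7 259. ] [ 465.1 -245.6   86.1] [ 465.1 -245.6   86.5]
top 104 [429.5 262.1] [ 455.8 -331.4   85.7] [ 455.9 -331.4   85.8]
scene 137 [355.5 269.1] [ 473.8 -162.6   86.2] [ 474.9 -162.    86.1]
scene 139 [387.  286.7] [ 466.4 -246.6   86.6] [ 466.9 -245.8   86.7]
scene 140 [420.  306.4] [ 456.7 -331.5   86. ] [ 459.3 -331.8   85.6]
```

View pics/c1.png

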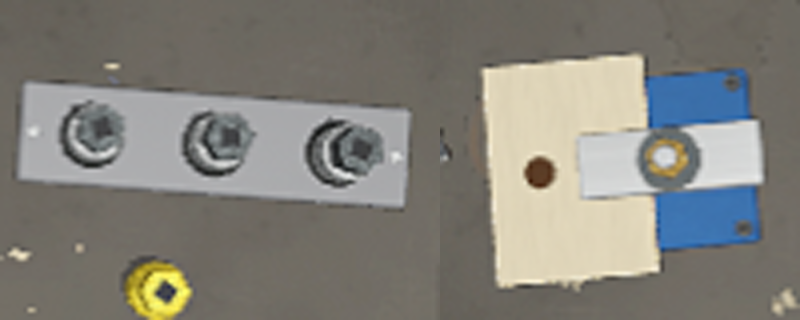

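The crop shows the three sockets upright on the rack and the nut on its washer on the strap. I'll move the wrist camera over the nut first.

```bash
cat >> h.py <<'E'
def plan(pos,jaw=None):
    """delta in tool frame, turn about tool x so that tool y lies along world angle jaw (mod 180)"""
    s=r.sense(); A=R.from_euler('xyz',s['tcp_rot'],degrees=True).as_matrix()
    y=A[:,1]; j=np.degrees(np.arctan2(y[1],y[0]))
    d=A.T@(np.array(pos,float)-s['tool_pos'])
    print('t',round(s['time'],2),'tcp',s['tool_pos'].round(1),'jaw ang',j.round(2),'q6',s['joint_pos'][5].round(1),'q1',s['joint_pos'][0].round(1),'F',s['ft_force'].round(1),'M',s['wrist_torque'].round(2),'gap',round(s['finger_gap'],1),'tilt',np.degrees(np.arccos(-A[2,0])).round(2))
    t=None if jaw is None else (j-jaw+90)%180-90   # tool x down: +turn lowers the world angle
    print('delta',d.round(1),'turn',t); return d,t
E
python3 - <<'E'
from h import *
s=r.sense(); print(R.from_euler('xyz',s['tcp_rot'],degrees=True).as_matrix().round(3))
plan([498,134,165],None)
E
```

```text
[[-0.001  0.31   0.951]
 [-0.001  0.951 -0.31 ]
 [-1.    -0.001 -0.   ]]
t 0.15 tcp [185.6 570.1 230.5] jaw ang 71.96 q6 -4.9 q1 67.1 F [-0.8  0.8 -0.7] M [-0.06  0.   -0.03] gap 85.7 tilt 0.08
delta [  65.9 -317.9  432.1] turn None
```

Emit:
move_arm:
  deltas:
    - [[0,-35,48],0]
    - [[7,-70,96],0]
    - [[14,-105,144],0]
    - [[20,-140,192],0]
    - [[27,-175,240],0]
    - [[35,-210,288],0]
    - [[44,-245,336],0]
    - [[53,-280,384],0]
    - [[66,-318,432],0]
    - [[66,-318,432],0]
    - [[66,-318,432],0]
    - [[66,-318,432],0]

```text
time: 1.65
tool_pos: [497.4, 135.0, 165.1]
tcp_rot: [-94.2, 89.9, -112.2]
ft_force: [0.3, 0.2, -1.0]
finger_gap: 85.7
```

```bash
python3 - <<'E'
from h import *
plan([498,134,165],None)
s=r.sense(); p,d=r.snapshot('wrist'); c=cloud('wrist',d,s); np.savez('wn.npz',p=p,d=d,c=c,pos=s['tool_pos'],rot=s['tcp_rot'])
cv2.imwrite('pics/wn.png',p[...,::-1])
E
```

```text
t 1.65 tcp [497.4 135.  165.1] jaw ang 72.05 q6 -62.5 q1 9.5 F [ 0.3  0.2 -1. ] M [ 0.03 -0.02  0.03] gap 85.7 tilt 0.06
delta [ 0.1 -0.8  0.8] turn None
```

View pics/wn.png

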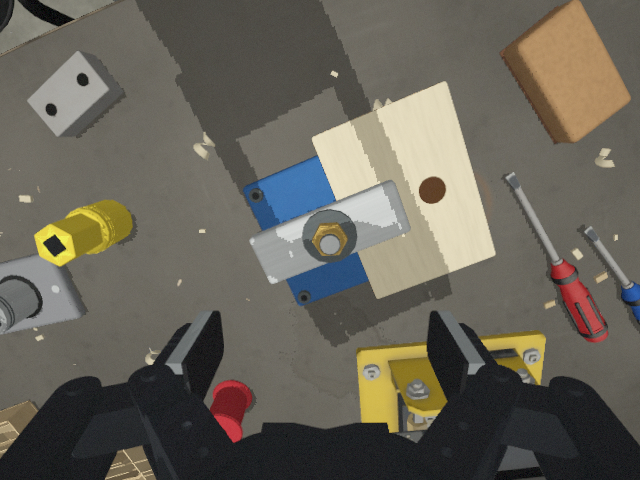

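The wrist view shows the nut at about (330,239), with its stud at (330,243) on the dark washer. I'll measure its centre, heights and yaw, and make an enlarged crop.

```bash
python3 - <<'E'
from h import *
z=np.load('wn.npz'); c=z['c']; p=z['p'].astype(int)
s=dict(tool_pos=z['pos'],tcp_rot=z['rot'])
sub=c[200:285,285:375]; zz=sub[...,2]
h,e=np.histogram(zz,np.arange(20,75,1)); print([(int(a),int(b)) for a,b in zip(e,h) if b>30])
ct=np.median(c[237:250,324:337].reshape(-1,3),0); print('stud',ct)
brass=(p[...,0]-p[...,2]>50)&(np.hypot(*(np.indices((480,640))-np.array([239,330])[:,None,None]))<28)
ys,xs=np.nonzero(brass); q=c[brass]; print('brass',len(xs),np.percentile(q[:,2],[2,25,50,75,98]),q.mean(0))
a=cv2.resize(z['p'][200:285,285:375],None,fx=6,fy=6,interpolation=cv2.INTER_CUBIC)[:,:,::-1]
cv2.imwrite('pics/cn.png',a)
E
```

```text
[(20, 109), (30, 36), (31, 98), (32, 516), (33, 1337), (34, 603), (35, 72), (36, 227), (37, 755), (38, 372), (39, 34), (46, 54), (47, 41), (48, 99), (49, 84), (50, 53), (51, 50), (52, 59), (56, 72), (57, 180), (58, 75)]
stud [499.84681918 138.45719543  57.59229353]
brass 505 [40.38147214 47.22056581 48.96955437 50.72947576 53.16803692] [496.35217782 139.0038449   49.6743374 ]
```

View pics/cn.png

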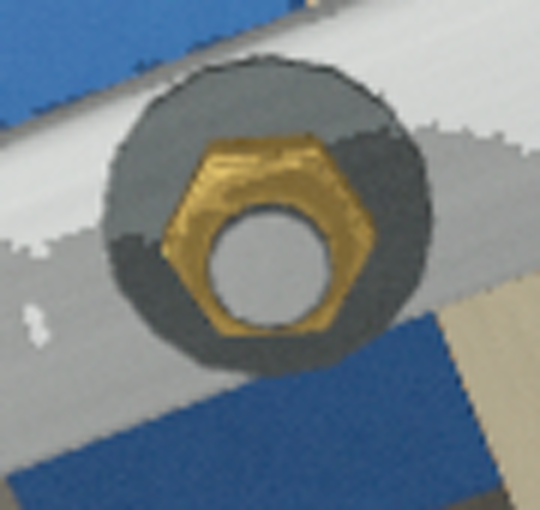

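```bash
cat >> h.py <<'E'
def proj(name,P,s=None):
    M=T(name,s); f,cx,cy,k=K(name); q=(np.asarray(P,float)-M[:3,3])@M[:3,:3]; x=q[...,:2]/q[...,2:]
    x=x*(1+k*(x**2).sum(-1,keepdims=True)); return x*f+[cx,cy]
def hexpts(x,y,z,af,yaw):
    a=np.radians(yaw+30+60*np.arange(6)); return np.c_[x+af/np.sqrt(3)*np.cos(a),y+af/np.sqrt(3)*np.sin(a),0*a+z]
def hull(name,P,s,sc=8,o=(0,0),sz=(90,90)):
    m=np.zeros((sz[1]*sc,sz[0]*sc),np.uint8); q=(proj(name,P,s)-o+.5)*sc
    cv2.fillConvexPoly(m,cv2.convexHull(q.round().astype(np.int32)),1); return m>0
E
python3 - <<'E'
from h import *
from scipy.optimize import minimize
z=np.load('wn.npz'); p=z['p']; s=dict(tool_pos=z['pos'],tcp_rot=z['rot']); o=(285,195)
big=cv2.resize(p[195:285,285:375],None,fx=8,fy=8,interpolation=cv2.INTER_CUBIC).astype(int)
m=(big[...,0]-big[...,2]>40); 
n,l,st,ce=cv2.connectedComponentsWithStats(m.astype('uint8')); 
i=l[int((222-195)*8):int((228-195)*8),320:360]; i=np.bincount(i[i>0]).argmax(); m=(l==i)
cs,_=cv2.findContours(m.astype('uint8'),0,1); mm=np.zeros(m.shape,np.uint8); cv2.fillPoly(mm,[max(cs,key=cv2.contourArea)],1); m=mm>0
t=np.radians(np.arange(0,360,10))
def cost(v,zw=37.5):
    x,y,w=v
    P=np.r_[hexpts(x,y,zw,24,w),hexpts(x,y,zw+11.5,24,w),np.c_[x+7.5*np.cos(t),y+7.5*np.sin(t),0*t+zw+20]]
    h=hull('wrist',P,s,o=o); return 1-(h&m).sum()/(h|m).sum()
res=[minimize(cost,[499,138,w],method='Nelder-Mead',options=dict(initial_simplex=np.array([[499,138,w],[502,138,w],[499,141,w],[499,138,w+10]]))) for w in(-20,0,20)]
for q in res: print(q.x.round(2),q.fun.round(4))
print('washer',onz('wrist',[285+267.5/6],[200+216/6],37.5,s),'stud',onz('wrist',[285+269/6],[200+267/6],57.5,s))
E
```

```text
[500.86 137.55 -14.04] 0.4459
[500.79 137.56 -10.34] 0.4453
[500.71 137.64  47.54] 0.445
washer [[500.55920247 138.17537113  37.5       ]] stud [[501.03567159 137.95657233  57.5       ]]
```

```bash
python3 - <<'E'
from h import *
from scipy.optimize import least_squares
z=np.load('wn.npz'); s=dict(tool_pos=z['pos'],tcp_rot=z['rot'])
C=np.array([(163,245),(208,140),(312,135),(375,238),(322,333),(222,333)])/6+[285-.42,200-.42]
Z=np.array([46,37.5,37.5,46,48.5,48.5])
def f(v):
    out=[]
    H=hexpts(v[0],v[1],0,24,v[2])
    q=np.array([[proj('wrist',np.r_[h[:2],zz],s) for h in H] for zz in Z]) # 6 pts x 6 corners
    d=q-C[:,None]; i=(d**2).sum(-1).argmin(1); return d[range(6),i].ravel()
for w in(-20,0,20):
    a=least_squares(f,[501,138,w]); print(a.x.round(2),a.cost.round(2),a.fun.round(1))
W=onz('wrist',C[:,0],C[:,1],Z,s)
for i in range(6):
    d=W[(i+1)%6]-W[i]; print(np.degrees(np.arctan2(d[1],d[0])).round(1),np.hypot(*d[:2]).round(1))
plan([465,-246,190],None)
E
```

```text
[500.92 137.56 -15.06] 1.95 [-0.7  0.3  0.1 -0.6  0.6 -0.6  0.1 -0.2  0.6  0.2 -0.7  1. ]Traceback (most recent call last):
  File "<stdin>", line 12, in <module>
    return func(*args, **kwargs)
    result = trf(vector_fun.fun, vector_fun.jac, x0, f0, J0, lb, ub, ftol, xtol,
                 gtol, max_nfev, x_scale, loss_function, tr_solver,
                 tr_options.copy(), verbose, callback=callback_wrapped)
    return trf_no_bounds(
        fun, jac, x0, f0, J0, ftol, xtol, gtol, max_nfev, x_scale,
        loss_function, tr_solver, tr_options, verbose, callback=callback)
    J = jac(x)
    self._update_jac()
    ~~~~~~~~~~~~~~~~^^
    self.J = self.jac_wrapped(xp_copy(self.x), f0=self.f)
             ~~~~~~~~~~~~~~~~^^^^^^^^^^^^^^^^^^^^^^^^^^^^
    J, dct = approx_derivative(
             ~~~~~~~~~~~~~~~~~^
        self.fun,
        ^^^^^^^^^
    ...<2 lines>...
        **self.finite_diff_options,
        ^^^^^^^^^^^^^^^^^^^^^^^^^^^
    )
    ^
    J, _nfev = _dense_difference(fun_wrapped, x0, f0, h,
               ~~~~~~~~~~~~~~~~~^^^^^^^^^^^^^^^^^^^^^^^^
                     
[... 182 characters left out ...]
in f_evals]
                                    ^^^^^^^
    f = np.atleast_1d(self.fun(x, *self.args, **self.kwargs))
                      ~~~~~~~~^^^^^^^^^^^^^^^^^^^^^^^^^^^^^^
    return np.atleast_1d(self.fun(x))
                         ~~~~~~~~^^^
    return self.f(x, *self.args, **self.kwargs)
           ~~~~~~^^^^^^^^^^^^^^^^^^^^^^^^^^^^^^
  File "<stdin>", line 9, in f
  File "h.py", line 34, in proj
    M=T(name,s); f,cx,cy,k=K(name); q=(np.asarray(P,float)-M[:3,3])@M[:3,:3]; x=q[...,:2]/q[...,2:]
                           ~^^^^^^
  File "h.py", line 13, in K
    c=r.get_calibration(name); f=240/np.tan(np.radians(c['fovy'])/2)
ValueError: time passes only in moves, steps and waits
```

```bash
cat >> h.py <<'E'
import functools
r_cal=functools.lru_cache(None)(r.get_calibration)
class _C: pass
_o=r
r=_C(); r.get_calibration=r_cal; r.sense=_o.sense; r.snapshot=_o.snapshot; r.hand_in=_o.hand_in
E
python3 - <<'E'
from h import *
plan([465,-246,195],None)
E
```

```text
t 1.7 tcp [497.5 135.2 165.2] jaw ang 72.07 q6 -62.5 q1 9.5 F [-0.6  0.7  0.9] M [-0.02 -0.05  0.01] gap 85.1 tilt 0.06
delta [ -29.4 -372.7   86.4] turn None
```

Emit:
move_arm:
  deltas:
    - [[-20,-31,7],9]
    - [[-29,-70,16],18]
    - [[-29,-110,25],28]
    - [[-29,-150,35],38]
    - [[-29,-190,44],48]
    - [[-29,-230,53],58]
    - [[-29,-270,62],68]
    - [[-29,-310,72],77.5]
    - [[-29,-350,81],77.5]
    - [[-29,-373,86],77.5]
    - [[-29,-373,86],77.5]
    - [[-29,-373,86],77.5]

```text
time: 3.2
tool_pos: [464.9, -245.0, 194.7]
tcp_rot: [10.9, 90.0, -84.5]
ft_force: [-0.4, 0.1, 0.2]
finger_gap: 85.7
```

```bash
python3 - <<'E'
from h import *
plan([465,-246,195],-5.5)
s=r.sense(); p,d=r.snapshot('wrist'); c=cloud('wrist',d,s); np.savez('wr.npz',p=p,d=d,c=c,pos=s['tool_pos'],rot=s['tcp_rot'])
cv2.imwrite('pics/wr.png',p[...,::-1])
m=(c[...,2]>80)&(c[...,2]<95)&(c[...,1]<-120)&(c[...,1]>-370)&(c[...,0]>420)&(c[...,0]<520)
n,l,st,ce=cv2.connectedComponentsWithStats(m.astype('uint8'))
for i in range(1,n):
    if st[i,4]>60:
        q=c[l==i]; print(st[i],ce[i].round(1),q.mean(0).round(1),((q.min(0)+q.max(0))/2).round(1))
E
```

```text
t 3.2 tcp [ 464.9 -245.   194.7] jaw ang -5.36 q6 -28.0 q1 -33.4 F [-0.4  0.1  0.2] M [ 0.01  0.08 -0.01] gap 85.7 tilt 0.04
delta [-0.3  0.2  1. ] turn 0.14210456890657497
[ 304  102   47   45 1549] [326.8 123.8] [ 474.5 -163.2   85.6] [ 474.6 -163.5   85.7]
[ 309  222   39   42 1234] [328.1 242.4] [ 467.8 -246.3   85.5] [ 467.8 -246.9   83.8]
[308 324  38  36 964] [326.4 341.9] [ 458.9 -331.    85.1] [ 458.8 -332.3   83.9]
```

View pics/wr.png

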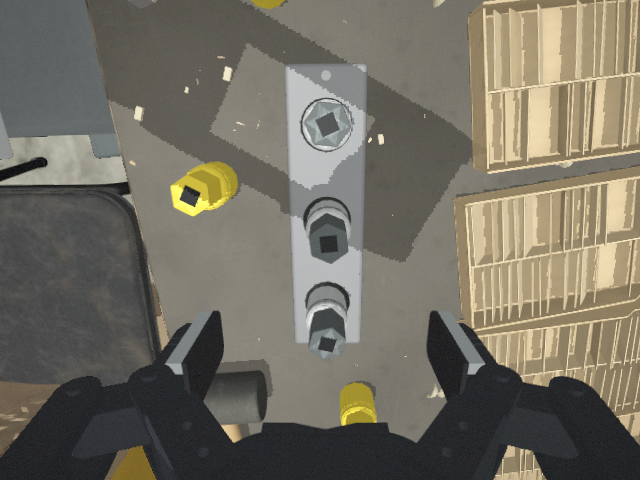

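The rack runs down the picture with the socket tops at about (327,124), (328,242) and (326,342). Their yaws differ slightly, so I'll enlarge the tops.

```bash
python3 - <<'E'
from h import *
p=np.load('wr.npz')['p']
t=[cv2.resize(p[v-30:v+30,297:357],(400,400) if 0 else (260,260),interpolation=cv2.INTER_CUBIC) for v in(124,242,342)]
cv2.imwrite('pics/ct.png',np.hstack(t)[...,::-1])
E
```

```text
(no output)
```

View pics/ct.png

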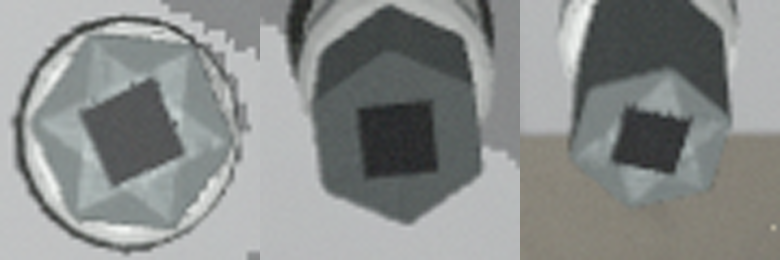

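```bash
cat > fit.py <<'E'
from h import *
from scipy.optimize import least_squares
def fit(C,z,s,g):
    W=onz('wrist',C[:,0],C[:,1],np.full(len(C),z),s)
    def f(v):
        H=hexpts(v[0],v[1],0,v[3],v[2]); d=W[:,None,:2]-H[None,:,:2]; i=(d**2).sum(-1).argmin(1); return d[range(len(C)),i].ravel()
    b=min((least_squares(f,[*g,w,27]) for w in(-20,0,20)),key=lambda a:a.cost); return b.x.round(2),b.fun.round(1)
E
python3 - <<'E'
from fit import *
z=np.load('wr.npz'); s=dict(tool_pos=z['pos'],tcp_rot=z['rot'])
A=[(90,35),(197,45),(230,143),(178,230),(78,215),(32,125)]
B=[(388,50),(470,85),(480,175),(405,223),(328,190),(314,97)]
Cc=[(670,67),(728,120),(712,185),(632,204),(570,143),(585,92)]
for L,ox,v,g in((A,0,124,(474,-163)),(B,260,242,(467,-246)),(Cc,520,342,(458,-331))):
    C=(np.array(L,float)-[ox,0]+.5)/(260/60)+[297-.5,v-30-.5]; print(*fit(C,86,s,g))
# rack edges check
plan([475,-163,60])
E
```

```text
[ 474.96 -163.51  -40.53   27.01] [-0.2  0.1  0.5  0.  -0.7  0.   0.3 -0.4  0.3  0.4 -0.2 -0.2]
[ 4.6800e+02 -2.4677e+02  4.0000e-01  2.6850e+01] [-0.1 -0.1 -0.4  0.3 -0.  -0.4 -0.2 -0.1  0.6 -0.5  0.1  0.8]
[ 458.93 -331.39  -19.95   26.54] [-0.1 -0.  -0.2 -0.6  1.  -0.2  0.5 -0.4  0.   2.5 -1.2 -1.2]
t 3.25 tcp [ 464.9 -244.9  194.7] jaw ang -5.34 q6 -28.0 q1 -33.3 F [ 0.2 -0.1 -0. ] M [ 0.01 -0.   -0.04] gap 85.3 tilt 0.05
delta [134.7   2.4 -82.6] turn None
```

Emit:
move_arm:
  deltas:
    - [[20,1,-40],-9]
    - [[40,2,-82],-18]
    - [[60,2.4,-82],-24.8]
    - [[80,2.4,-82],-24.8]
    - [[100,2.4,-82],-24.8]
    - [[120,2.4,-82],-24.8]
    - [[139.5,2.4,-82],-24.8]
    - [[139.5,2.4,-82],-24.8]
    - [[139.5,2.4,-82],-24.8]

```text
time: 4.38
tool_pos: [475.5, -163.1, 56.0]
tcp_rot: [20.4, 89.9, -50.0]
ft_force: [0.5, -0.7, -0.6]
finger_gap: 85.4
```

```bash
python3 - <<'E'
from h import *
plan([475,-163.5,55],19.5)
E
```

```text
t 4.38 tcp [ 475.5 -163.1   56. ] jaw ang 19.52 q6 -44.3 q1 -24.8 F [ 0.5 -0.7 -0.6] M [ 0.01 -0.    0.03] gap 85.4 tilt 0.08
delta [ 1.  -0.6  0.2] turn 0.022572382662033874
```

Emit:
move_arm:
  deltas:
    - [[0.5,-0.5,0],0]
    - [[0.5,-0.5,0],0]
    - [[0.5,-0.5,0],0]
    - [[0.5,-0.5,0],0]
    - [[0.5,-0.5,0],0]
    - [[0.5,-0.5,0],0]
  jaw: -1
  squeeze: 60

```text
time: 5.12
tool_pos: [475.2, -163.4, 55.9]
tcp_rot: [26.7, 89.9, -43.8]
ft_force: [-1.3, 0.3, 6.0]
finger_gap: 27.4
```

```bash
python3 - <<'E'
from h import *
plan([500.8,137.8,140],45)
E
```

```text
t 5.12 tcp [ 475.2 -163.4   55.9] jaw ang 19.52 q6 -44.3 q1 -24.8 F [-1.3  0.3  6. ] M [ 0.16  0.28 -0.  ] gap 27.4 tilt 0.1
delta [ -84.4  124.8 -275.2] turn -25.48083158933585
```

Emit:
move_arm:
  deltas:
    - [[-30,0,0],0]
    - [[-60,0,0],0]
    - [[-94,0,0],0]
    - [[-94,22,-50],-9]
    - [[-94,45,-100],-18]
    - [[-94,67,-150],-25.5]
    - [[-94,90,-200],-25.5]
    - [[-94,113,-250],-25.5]
    - [[-90,124.8,-275],-25.5]
    - [[-72,124.8,-275.2],-25.5]
    - [[-64,124.8,-275.2],-25.5]
    - [[-64,124.8,-275.2],-25.5]

```text
time: 6.62
tool_pos: [499.7, 136.4, 118.0]
tcp_rot: [-82.9, 89.8, -128.0]
ft_force: [-0.1, 0.4, -1.7]
finger_gap: 26.7
```

```bash
python3 - <<'E'
from h import *
plan([500.8,137.8,100],45)
s=r.sense(); p,d=r.snapshot('wrist'); c=cloud('wrist',d,s); np.savez('wh.npz',p=p,d=d,c=c,pos=s['tool_pos'],rot=s['tcp_rot'])
A=R.from_euler('xyz',s['tcp_rot'],degrees=True).as_matrix(); print('expected px of socket top centre', proj('wrist',s['tool_pos']+A@np.array([-30,0,0]),s))
cv2.imwrite('pics/wh.png',cv2.resize(p[240:480,160:480],(800,600),interpolation=cv2.INTER_CUBIC)[...,::-1])
E
```

```text
t 6.62 tcp [499.7 136.4 118. ] jaw ang 44.94 q6 -35.2 q1 9.7 F [-0.1  0.4 -1.7] M [ 0.01 -0.01 -0.02] gap 26.7 tilt 0.15
delta [18.   1.8 -0.2] turn -0.062140648996845016
expected px of socket top centre [323.63088539 354.09821567]
```

View pics/wh.png

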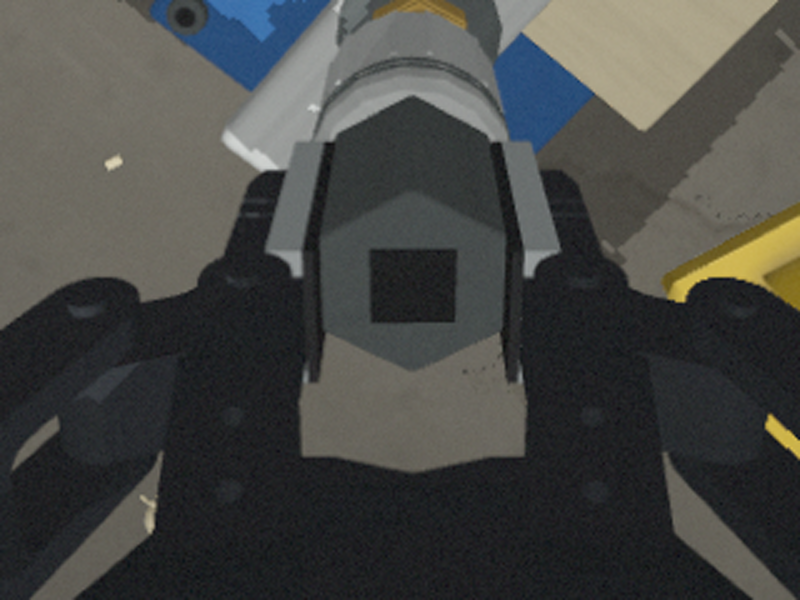

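```bash
python3 - <<'E'
from h import *
plan([501,136.9,98],45)
E
```

```text
t 6.67 tcp [500.4 136.6 118.9] jaw ang 44.93 q6 -35.2 q1 9.7 F [ 0.8  0.4 -1.8] M [ 0.04 -0.04 -0.02] gap 27.1 tilt 0.1
delta [20.9  0.7  0.2] turn -0.06631566470431949
```

Emit:
move_arm:
  deltas:
    - [[10,0.5,0],0]
    - [[16,0.5,0],0]
    - [[21,0.5,0],0]
    - [[24,0.5,0],0]
    - [[27,0.5,0],0]
    - [[27,0.5,0],0]

```text
time: 7.42
tool_pos: [501.4, 137.5, 93.0]
tcp_rot: [13.5, 89.9, -31.6]
ft_force: [-1.0, 2.0, 3.8]
finger_gap: 27.2
```

```bash
python3 - <<'E'
from h import *
plan([501,136.9,82],45)
E
```

```text
t 7.42 tcp [501.4 137.5  93. ] jaw ang 44.94 q6 -35.2 q1 9.7 F [-1.   2.   3.8] M [ 0.38  0.38 -0.02] gap 27.2 tilt 0.09
delta [11.  -0.7  0.1] turn -0.055964674231518075
```

Light contact at a TCP height of 93, which puts the rim at about 49. I'll press gently.

Emit:
move_arm:
  deltas:
    - [[1,-0.3,0],0]
    - [[2,-0.3,0],0]
    - [[3,-0.3,0],0]
    - [[4,-0.3,0],0]

```text
time: 7.92
tool_pos: [502.0, 137.4, 92.4]
tcp_rot: [28.6, 89.8, -16.4]
ft_force: [-14.2, -3.4, 32.0]
finger_gap: 26.8
```

```bash
python3 - <<'E'
from h import *
plan([501,136.9,82],45)
E
```

```text
t 7.92 tcp [502.  137.4  92.4] jaw ang 44.97 q6 -35.2 q1 9.7 F [-14.2  -3.4  32. ] M [-0.67  3.06 -0.  ] gap 26.8 tilt 0.17
delta [10.4 -1.1 -0.4] turn -0.03438269848366815
```

Emit:
move_arm:
  deltas:
    - [[-3,-1.1,-1.1],0]
    - [[-3,-1.1,-1.1],0]
    - [[0,-1.1,-1.1],0]
    - [[2,-1.1,-1.1],0]
    - [[4,-1.1,-1.1],0]
    - [[4,-1.1,-1.1],0]

```text
time: 8.68
tool_pos: [501.8, 137.5, 92.3]
tcp_rot: [36.2, 89.7, -8.9]
ft_force: [-13.9, -3.4, 34.3]
finger_gap: 27.4
```

```bash
python3 - <<'E'
from h import *
plan([501,136.9,82],45)
E
```

```text
t 8.68 tcp [501.8 137.5  92.3] jaw ang 44.97 q6 -35.2 q1 9.7 F [-13.9  -3.4  34.3] M [-0.65  2.95 -0.05] gap 27.4 tilt 0.3
delta [10.3 -1.  -0.1] turn -0.025034701602862697
```

Emit:
move_arm:
  deltas:
    - [[-1,0,0],0]
    - [[0,0,0],-4]
    - [[1,0,0],-8]
    - [[1,1,0],-4]
    - [[1,1,1],0]
    - [[1,0,1],4]
    - [[1,-1,1],8]
    - [[1,-1,0],4]
    - [[1,-1,-1],0]
    - [[1,0,-1],-4]
    - [[1,0,0],0]
    - [[1,0,0],0]

```text
time: 10.18
tool_pos: [502.0, 137.4, 92.6]
tcp_rot: [34.2, 89.7, -10.9]
ft_force: [-7.1, -1.4, 16.6]
finger_gap: 27.4
```

```bash
python3 - <<'E'
from h import *
plan([501,136.9,82],45)
E
```

```text
t 10.18 tcp [502.  137.4  92.6] jaw ang 44.92 q6 -35.1 q1 9.7 F [-7.1 -1.4 16.6] M [-0.32  1.67  0.03] gap 27.4 tilt 0.31
delta [10.6 -1.1 -0.4] turn -0.07575675948898208
```

```bash
python3 - <<'E'
from h import *
plan([475.3,-163.2,80],19.5)
E
```

```text
t 10.18 tcp [502.  137.4  92.6] jaw ang 44.92 q6 -35.1 q1 9.7 F [-7.1 -1.4 16.6] M [-0.32  1.67  0.03] gap 27.4 tilt 0.31
delta [  12.8 -231.2  194. ] turn 25.424243240511018
```

Emit:
move_arm:
  deltas:
    - [[-25,0,0],0]
    - [[-52,0,0],0]
    - [[-52,-36,30],8]
    - [[-52,-72,60],16]
    - [[-52,-108,90],25.4]
    - [[-52,-144,120],25.4]
    - [[-52,-180,150],25.4]
    - [[-50,-216,181],25.4]
    - [[-40,-231,194],25.4]
    - [[-20,-231,194],25.4]
    - [[10,-231,194],25.4]
    - [[10,-231,194],25.4]

```text
time: 11.68
tool_pos: [472.8, -162.0, 79.4]
tcp_rot: [-173.8, 89.9, 115.7]
ft_force: [-0.1, 0.6, -2.3]
finger_gap: 27.0
```

```bash
python3 - <<'E'
from h import *
plan([475.3,-163.2,56],19.5)
E
```

```text
t 11.68 tcp [ 472.8 -162.    79.4] jaw ang 19.51 q6 -44.4 q1 -24.8 F [-0.1  0.6 -2.3] M [-0.02 -0.03  0.05] gap 27.0 tilt 0.11
delta [23.4  2.   2. ] turn 0.006375113836369906
```

Emit:
move_arm:
  deltas:
    - [[0,2,2],0]
    - [[10,2,2],0]
    - [[18,2,2],0]
    - [[23,2,2],0]
    - [[24,2,2],0]
    - [[24,2,2],0]

```text
time: 12.42
tool_pos: [475.4, -163.2, 56.0]
tcp_rot: [-172.6, 89.9, 116.9]
ft_force: [-3.6, 2.1, 6.3]
finger_gap: 27.3
```

```bash
python3 - <<'E'
from h import *
plan([475.3,-163.2,56],19.5)
E
```

```text
t 12.43 tcp [ 475.4 -163.2   56. ] jaw ang 19.52 q6 -44.4 q1 -24.8 F [-3.6  2.1  6.3] M [ 0.27  0.65 -0.02] gap 27.3 tilt 0.11
delta [ 0.  -0.1 -0. ] turn 0.016002994434245466
```

Emit:
move_arm:
  deltas:
    - [[0,0,0],0]
    - [[0,0,0],0]
    - [[0,0,0],0]
    - [[0,0,0],0]
    - [[-20,0,0],0]
    - [[-50,0,0],0]
    - [[-80,0,0],0]
    - [[-80,0,0],0]
  jaw: 1

```text
time: 13.42
tool_pos: [477.4, -164.2, 139.0]
tcp_rot: [61.5, 89.8, -9.0]
ft_force: [0.0, 0.6, -0.9]
finger_gap: 85.6
```

```bash
python3 - <<'E'
from h import *
plan([468,-246.8,56],0.4)
E
```

```text
t 13.43 tcp [ 477.4 -164.2  139. ] jaw ang 19.52 q6 -44.4 q1 -24.8 F [ 0.   0.6 -0.9] M [ 0.04 -0.06 -0.04] gap 85.6 tilt 0.24
delta [ 83.  -36.8  74.5] turn 19.115436602276134
```

Emit:
move_arm:
  deltas:
    - [[0,-18,37],9.5]
    - [[0,-37,74.5],19.1]
    - [[20,-37,74.5],19.1]
    - [[45,-37,74.5],19.1]
    - [[65,-37,74.5],19.1]
    - [[82,-37,74.5],19.1]
    - [[82.5,-37,74.5],19.1]
    - [[82.5,-37,74.5],19.1]

```text
time: 14.42
tool_pos: [468.1, -247.0, 56.9]
tcp_rot: [78.1, 89.7, -11.5]
ft_force: [0.5, 0.4, -0.4]
finger_gap: 85.5
```

```bash
python3 - <<'E'
from h import *
plan([468,-246.8,56],0.4)
E
```

```text
t 14.43 tcp [ 468.1 -247.    56.9] jaw ang 0.42 q6 -33.9 q1 -33.4 F [ 0.5  0.4 -0.4] M [ 0.05 -0.02  0.02] gap 85.5 tilt 0.26
delta [ 0.9 -0.1 -0.2] turn 0.020564057545016112
```

Emit:
move_arm:
  deltas:
    - [[0.5,0,0],0]
    - [[0.5,0,0],0]
    - [[0.5,0,0],0]
    - [[0.5,0,0],0]
    - [[0.5,0,0],0]
    - [[0.5,0,0],0]
  jaw: -1

```text
time: 15.18
tool_pos: [468.4, -247.2, 56.9]
tcp_rot: [74.6, 89.7, -15.0]
ft_force: [-1.5, 0.5, 6.0]
finger_gap: 26.6
```

```bash
python3 - <<'E'
from h import *
plan([501.4,137.2,120],45)
E
```

```text
t 15.18 tcp [ 468.4 -247.2   56.9] jaw ang 0.42 q6 -33.9 q1 -33.4 F [-1.5  0.5  6. ] M [ 0.03  0.18 -0.  ] gap 26.6 tilt 0.3
delta [ -63.4   36.2 -384.1] turn -44.58210504836387
```

Emit:
move_arm:
  deltas:
    - [[-45,0,0],0]
    - [[-94,0,0],0]
    - [[-94,5,-50],-9]
    - [[-94,10,-100],-18]
    - [[-94,15,-150],-27]
    - [[-94,20,-200],-36]
    - [[-94,25,-250],-44.6]
    - [[-94,29,-300],-44.6]
    - [[-94,33,-345],-44.6]
    - [[-80,36,-384],-44.6]
    - [[-63,36,-384],-44.6]
    - [[-63,36,-384],-44.6]

```text
time: 16.68
tool_pos: [499.2, 136.5, 116.9]
tcp_rot: [-42.1, 89.8, -87.0]
ft_force: [-0.7, -0.3, -1.7]
finger_gap: 27.1
```

```bash
python3 - <<'E'
from h import *
s=r.sense(); p,d=r.snapshot('wrist'); c=cloud('wrist',d,s)
A=R.from_euler('xyz',s['tcp_rot'],degrees=True).as_matrix(); print('expected px of socket top centre', proj('wrist',s['tool_pos']+A@np.array([-29,0,0]),s))
q=(c-s['tool_pos'])@A; m=(abs(q[...,1])<20)&(abs(q[...,2])<25)&(q[...,0]<-25)&(q[...,0]>-34)&(np.indices((480,640))[0]<400)
for nm in('wh.npz',):
    z=np.load(nm); A2=R.from_euler('xyz',z['rot'],degrees=True).as_matrix(); q2=(z['c']-z['pos'])@A2; m2=(abs(q2[...,1])<20)&(abs(q2[...,2])<25)&(q2[...,0]<-25)&(q2[...,0]>-34)&(np.indices((480,640))[0]<400)
for Q,M in((q,m),(q2,m2)):
    w=Q[M]; print(len(w),w.mean(0).round(2),((w.min(0)+w.max(0))/2).round(2))
plan([501.4,137.2,100],45)
E
```

```text
expected px of socket top centre [323.63921776 352.49103807]
5002 [-28.71   0.21  -1.9 ] [-2.95e+01  1.00e-02  4.80e-01]
5150 [-29.52   0.26  -2.3 ] [-2.95e+01  2.00e-02  1.80e-01]
t 16.73 tcp [500.  136.2 118.2] jaw ang 45.0 q6 -35.3 q1 9.7 F [-0.2 -0.6 -1.6] M [-0.03  0.02  0.03] gap 27.2 tilt 0.17
delta [18.2  1.7  0.2] turn 0.0014145251138018011
```

Emit:
move_arm:
  deltas:
    - [[6,1.9,0],0]
    - [[12,1.9,0],0]
    - [[18,1.9,0],0]
    - [[22,1.9,0],0]
    - [[24,1.9,0],0]
    - [[26,1.9,0],0]
    - [[26,1.9,0],0]

```text
time: 17.6
tool_pos: [501.4, 137.5, 92.1]
tcp_rot: [-4.9, 89.8, -49.9]
ft_force: [-0.2, -0.1, -2.0]
finger_gap: 27.3
```

```bash
python3 - <<'E'
from h import *
plan([501.5,137.3,82],45)
E
```

```text
t 17.6 tcp [501.4 137.5  92.1] jaw ang 45.01 q6 -35.2 q1 9.8 F [-0.2 -0.1 -2. ] M [ 0.   -0.01  0.02] gap 27.3 tilt 0.17
delta [10.1 -0.1  0.2] turn 0.007761741912929665
```

The rim is at about 47, lower than socket A stopped, and there is no contact yet. I'll continue down.

Emit:
move_arm:
  deltas:
    - [[2,0,0],0]
    - [[4,0,0],0]
    - [[6,0,0],0]
    - [[8,0,0],0]
    - [[9,0,0],0]
    - [[10,0,0],0]
    - [[10.5,0,0],0]

```text
time: 18.48
tool_pos: [501.6, 137.4, 83.0]
tcp_rot: [-6.7, 89.8, -51.7]
ft_force: [-7.6, -2.4, 13.8]
finger_gap: 26.9
```

```bash
python3 - <<'E'
from h import *
plan([501.5,137.3,82],45)
E
```

```text
t 18.48 tcp [501.6 137.4  83. ] jaw ang 45.01 q6 -35.2 q1 9.8 F [-7.6 -2.4 13.8] M [-0.34  1.49 -0.01] gap 26.9 tilt 0.19
delta [ 1.  -0.1 -0. ] turn 0.008116326612352509
```

Emit:
move_arm:
  deltas:
    - [[0.8,0,0],0]
    - [[1.5,0,0],0]
    - [[1.5,0,0],0]
    - [[1.5,0,0],0]

```text
time: 18.98
tool_pos: [501.7, 137.4, 83.0]
tcp_rot: [-6.8, 89.8, -51.7]
ft_force: [-6.9, -1.7, 13.0]
finger_gap: 26.9
```

```bash
python3 - <<'E'
from h import *
plan([501.5,137.3,82],45)
s=r.sense(); p,d=r.snapshot('wrist'); c=cloud('wrist',d,s); A=R.from_euler('xyz',s['tcp_rot'],degrees=True).as_matrix(); q=(c-s['tool_pos'])@A
m=(abs(q[...,1])<20)&(abs(q[...,2])<25)&(q[...,0]<-25)&(q[...,0]>-34)&(np.indices((480,640))[0]<400); w=q[m]; print('held top',w.mean(0).round(2),'world z',np.median(c[m][:,2]))
p2,d2=r.snapshot('scene'); 
a=cv2.resize(p[200:440,160:480],(480,360),interpolation=2); b=cv2.resize(p2[200:360,220:460],(480,320)); b=cv2.copyMakeBorder(b[:, :320],20,20,0,0,0)
cv2.imwrite('pics/fin.png',np.hstack([a,b])[...,::-1])
cs=cloud('scene',d2); mm=(cs[...,2]>79)&(cs[...,2]<95)&(cs[...,0]>430)&(cs[...,0]<500)&(cs[...,1]<-130)&(cs[...,1]>-350)
n,l,st,ce=cv2.connectedComponentsWithStats(mm.astype('uint8'))
for i in range(1,n):
    if st[i,4]>15: print(ce[i].round(1),cs[l==i].mean(0).round(1))
E
```

```text
t 18.98 tcp [501.7 137.4  83. ] jaw ang 45.01 q6 -35.2 q1 9.8 F [-6.9 -1.7 13. ] M [-0.31  1.52  0.03] gap 26.9 tilt 0.19
delta [ 1.  -0.2 -0.1] turn 0.011567759790949594
held top [-28.72   0.19  -1.89] world z 111.62477076677482
[355.4 268.8] [ 473.8 -162.3   86.8]
[420.2 306.5] [ 456.6 -331.9   86.1]
```

View pics/fin.png

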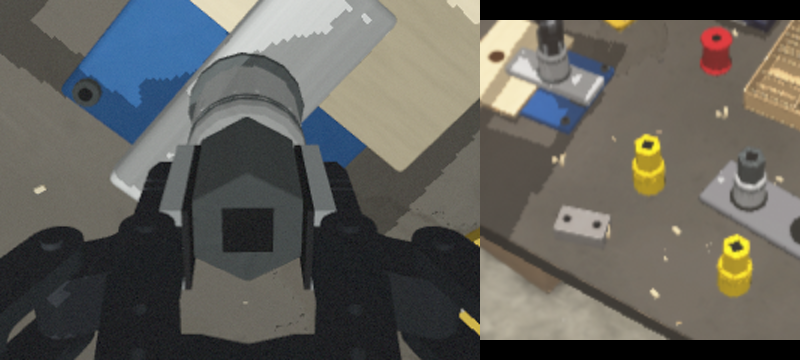

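The wrist view shows the held socket upright over the washer, with its top face at about (247,230) in the left half. The scene crop shows socket A upright on the rack at about (748,180) and the spool still in place. Its top is at z = 111.6, so the rim is at 37.6, on the washer.

```bash
python3 - <<'E'
from h import *
print(r.hand_in())
E
```

```text
the job is handed in; nothing more can be done
None
```

The second socket I tried, from the middle post, is the one that fits. It is fully home on the nut, still gripped, and the job is handed in with about 19 s of the 72 s used.

- **First socket:** the one nearest the nut stopped with its rim at about 48.4 mm and would not go lower, even with small shifts and turns. I stood it back upright on its post.
- **Fitting socket:** it slid past that height with no contact and stopped on the washer. Its top measured z = 111.6 mm, putting the rim at about 37.6 mm against a washer height of about 37.5 mm. Pushing further did not lower it, and the upward force stayed at about 13 N.
- **Grip and alignment:** the grip command was 60 N, with the fingers 27 mm apart on the socket. The tool was tilted about 0.2°.
- **Other sockets:** at the end the camera showed both at standing height on the rack, with tops at about 86–87 mm. The third was never touched.
- **Bystanders:** I made no contact with the sanding block, the spool or the yellow look-alikes. I did not re-measure their positions. The spool looked in place in the last picture, and the sanding block was outside that view.

No check failed. The sideways position over the nut is inferred from the socket seating, because the camera calibration is only good to about 2 mm.

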